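Slide a stacking spacer along the rail into the corner pocket

ROBOT

A 7-joint arm with a two-finger parallel gripper is mounted at the origin on the work surface. World frame = base frame: x ahead of the robot, y to its left, z up, the work surface at z = 0. Lengths are in m, angles in rad, forces in N, time in s.
With the tool pointing down it reaches from about 0.4 to 0.875 m from the base axis. Payload 19.3 kg.
Tool frame: the origin (TCP) lies on the centre line of the jaws, within the pads' length; the fingertips stand 8 mm ahead of it and the grasp point (between the pads) lies 11 mm behind it; z points along the fingers, y is the line along which they close (so a half turn about z gives the same grasp; the last joint's range is limited). The gripper opens to 85 mm and grips with 20 to 120 N. Pads are 22 mm wide; open, the fingers measure 114 mm over their backs; the gripper's body (76 mm by 85 mm) begins 54 mm behind the grasp point. The pads swing forward as they close: fully open they stand 13 mm farther back than shut.
Start: joints at [-1.222, 0.521, -0.036, 1.599, 0.021, 1.021, -0.113], TCP at [0.254, 0.571, 0.239] pointing down, gripper open.
Joint ranges: [-2.91, 2.91], [-0.3, 2.13], [-1.5, 1.42], [0.17, 2.43], [-1.26, 4.41], [0.16, 1.93], [-2.52, 2.52]. Speed limits (rad/s): [1.89, 1.89, 2.39, 2.39, 3.01, 3.01, 3.01].

INTERFACE

Orientations are given as [roll, pitch, yaw] about the fixed x, y, z axes, in that order (R = Rz(yaw) Ry(pitch) Rx(roll)).
In Python, from workcell import status, grab_frame, camera_params, bot, search_frame, silhouettes gives the robot as it stands.
- The arm moves only by the shell command python3 -m creep 'ROWS' [FORCE]. ROWS is JSON, a list of rows, each a list of 5 numbers: the shift along the tool's x, y, z in units of 60 mm (1.0 is 60 mm), then the turn about the tool's z in units of 8 degrees (1.0 is 8 degrees), then the opening, from 0 (shut) to 1 (fully open). In form: [[x, y, z, twist, hand], ...]. A call has 1 to 5 rows; each row is the pose to reach, as a shift and turn from the pose commanded when the call began, along the tool's axes at that moment; what a row does not reach only later rows make up. A row lasts 1/8 s, in which the tool goes at most 62.5 mm and 10.7 degrees, less where a joint would pass 70% of its speed; a pose out of reach is approached as far as the arm can. A call with a gripper value outside its range is refused whole. The fingers move at their own pace and stop on an object; FORCE is the grip in N (left out, the last holds). Time passes only in rows, so rows that repeat a pose let the fingers close. It gives the time, the measured TCP pose, the force, the opening and the grip force at its end, in the units of the state.
- status.observe(): the state, without advancing time (a new reading comes with each control period).
- grab_frame(name): name is "scene" or "top" or "wrist"; returns the picture (400x640x3 uint8, blue, green, red); there is no depth.
- camera_params(name): a dict with "K" (3x3 intrinsics, pixels), "rvec" (rotation vector, rad) and "tvec" (3), from world to camera coordinates, as OpenCV has them; the wrist camera has in their place "tool_from_camera" (4x4, takes a point from camera to tool coordinates, whose origin is the TCP and whose axes are the flange's). Camera axes: x right, y down, z forward; pixel columns grow to the right and rows downward; lengths in m; the calibration is good to about 2 mm. A picture is of the moment at which its call begins: read the wrist's pose just before it. camera_params takes no time and is no camera call.
- bot.job_done(): hands the job in; it is judged then, once.
Trained networks look in the newest picture that a camera, given by its name, has taken for a name from the list of things; names that differ only in an ending like _2 or _b are one class to them, and where a whole thing is asked for, a point or a joint stands for the part that bears it (a point fixed in the world has none). Each returns a list of dicts, best first, with "p" (0 to 1); they miss things now and then, are a little off and sometimes report something else, mostly with a low value. They report only what shows in the picture. A call takes as long as a camera call. They do not tell look-alikes from the thing itself.
- search_frame(camera, name): "extent" ([left, top, right, bottom] as shares, 0 to 1, of the picture: columns of its width, rows of its height, round what is visible of it).
- silhouettes(camera, name): "mask" (400x640 bool, what is visible of it) and "extent" ([left, top, right, bottom] as shares, 0 to 1, of the picture: columns of its width, rows of its height, round what is visible of it).
The state is a dict: "clock": time; "qpos": joint angles; "qd": joint speeds; "joint_efforts": joint torques, N m; "position": TCP position; "tool_rot": TCP orientation; "force": force on the tool from outside, world axes, zero at the start; "moment": the same for the moment, N m; "grip_width": finger opening in m; "finger_force": force on a finger pad.
Only numpy, scipy, OpenCV 4.12 (cv2) and the standard library are available. Lean on these libraries where they do the work, as an engineer would, in place of code of your own. Each camera call takes 0.05 s, during which the arm holds its last target. There are 200 camera calls.

TASK

A loose notched stacking spacer lies on the assembly board. With your fingertips push it across the board until its long straight side lies flat against the long rail, still well short of the corner, then keep it pinned to the rail and drag it along into the corner pocket until its end is fully home against the end stop. Only push and slide it, never lift or tip it; leave the things around the board where they are, and finish with the fingers clear.

Things in the scene. Friction and masses are not known exactly. Their poses are not given: they have to be found in the camera images.
- board: Fixed plywood assembly board on the bench, 200 mm along its x, 370 mm along its y, 12 mm thick; its place and yaw vary. Origin at the centre of its underside, z up. On it stand a dark wooden rail along the +x side, an end stop across the +y end and a small keeper block. The corner pocket is the 60 mm wide gap between keeper and rail, closed by the end stop.
- rail (a point): Middle of the long rail's flat inner face (looks to the board's -x), at the board's top face: x = +60, y = 0, z = 12 mm in the board's frame, same axes. The rail runs the board's whole length, 28 mm thick, 30 mm high above the board.
- stop (a point): On the end stop's flat inner face (looks to the board's -y), at the board's top face: x = +30, y = +150, z = 12 mm in the board's frame, same axes. The stop is 30 mm thick, 30 mm high, and reaches from the rail to x = -40 mm. The keeper, 14 mm high, is fixed to this face: x from -26 to 0 mm, y from 132 to 150 mm in the board's frame.
- spacer: Loose flat grey plastic spacer lying on the board, about 0.11 kg, slides with under 2 N. 55 (x) x 120 (y) x 20 mm, U-shaped from above; origin: centre of its underside. Straight +x side goes to the rail; axes within 20 deg of the board's at the start. Its -x side has a through-going notch for the fingertips: y from -25 to +25 mm, floor at x = +2.5 mm, mouth at x = -27.5 mm.
- pocket (a point): Where the spacer's origin lies when it is fully home in the pocket: on the board's top face, x = +32.5, y = +90, z = 12 mm in the board's frame, same axes. The spacer's +y arm (35 mm wide) is then between keeper and rail; its notch is still clear of the keeper.
- jar: Bystander, loose: small closed jar, 56 mm across, 70 mm high, on the bench beside the board. Origin at the centre of its underside.
- offcut: Bystander, loose: plain wooden offcut block 45 x 65 x 50 mm (x, y, z) on the bench beside the board. Origin at the centre of its underside.
- chicory: Bystander, loose: a chicory root with its yellow head, lying along its x on the bench beside the board, 175 mm long, 48 mm high. Origin under its middle.
Not all that is in view belongs to the job. Of the things that look like the spacer, the middle-sized one is meant.

How it is judged:
On the way:
1. the spacer's straight side lies flat against the rail (within 4 mm, 0.06 rad), still 50 mm or more short of home (x of spacer in the frame of pocket above -0.004 m and angle between the y axis of spacer and the y axis of board, either way round below 0.06 rad and y of spacer in the frame of pocket below -0.05 m), for 0.1 s.
At the end, for the whole second after the job is handed in: The spacer lies flat on the board at rest, within 4 mm of the rail and within 4 mm of the end stop, square to within 0.06 rad, with its leading arm in the pocket; bystanders within 30 mm of where they were (x of spacer in the frame of pocket above -0.004 m and angle between the y axis of spacer and the y axis of board, either way round below 0.06 rad and y of spacer in the frame of pocket above -0.004 m and height (world z) of spacer below 0.015 m and angle between spacer's own z axis and vertical below 0.06 rad and linear speed of spacer below 0.01 m/s and distance of each of jar, offcut, chicory from where it was at the start of the episode below 0.03 m); the robot touches nothing.
It fails at once if the spacer is lifted more than 6 mm off the board (height (world z) of spacer above 0.018 m).
It fails at once if the spacer is tipped more than 0.2 rad (angle between spacer's own z axis and vertical above 0.2 rad).
It fails at once if the spacer strays more than 10 mm from the rail over the last 50 mm before home (y of spacer in the frame of pocket above -0.05 m and x of spacer in the frame of pocket below -0.01 m).
It fails at once if a bystander is moved more than 30 mm (distance of any of jar, offcut, chicory from where it was at the start of the episode above 0.03 m).
It also fails if it takes over 48 s, if anything falls off the work surface, if the arm or the gripper's body presses on something with over 40 N, if the wrist force passes 120 N, or if a joint passes its speed limit or range.

## Working session

There is one attempt and no reset: what is moved stays moved. The work goes in short steps, Python scripts to look and compute and a shell command to move; the robot and the scene stay as the last step left them, time stands still between calls to the robot, and variables do not carry over. Pictures are saved under pics/ and viewed, at most 10 in all, crops included, and the job is handed in when it is done.

```bash
mkdir -p pics; python3 - <<'E'
from workcell import *
import cv2,numpy as np
s=status.observe();print(s)
for c in("scene","top"):
    im=grab_frame(c);cv2.imwrite(f"pics/{c}0.png",im)
    p=camera_params(c);print(c,p)
    for n in("spacer","board"):
        print(n,[(round(d["p"],2),np.round(np.array(d["extent"])*[640,400,640,400]).tolist(),int(d["mask"].sum())) for d in silhouettes(c,n)])
E
```

```text
{'clock': 0.0, 'qpos': array([-1.22220371,  0.52204751, -0.03633724,  1.59998019,  0.02119894,
        1.02108689, -0.11280364]), 'qd': array([ 0.00189645, -0.00030453, -0.00088638,  0.00080751,  0.00165228,
       -0.00057664, -0.00118263]), 'joint_efforts': array([ 1.77757111e-04, -9.27118635e+01,  1.97966002e+00, -3.69925010e+01,
        1.76648487e-02,  8.18653585e-03, -7.06941364e-05]), 'position': array([0.25405934, 0.57068783, 0.2387147 ]), 'tool_rot': array([-3.14045807e+00,  7.42727585e-05,  2.72279394e+00]), 'force': array([ 0.00483843, -0.1698785 ,  0.34555372]), 'moment': array([ 0.01813119, -0.02657258,  0.02803532]), 'finger_force': 0.0, 'grip_width': 0.08551856879785441}
scene {'K': array([[476.1932128 ,   0.        , 319.30293655],
       [  0.        , 476.1932128 , 206.15478117],
       [  0.        ,   0.        ,   1.        ]]), 'rvec': array([ 2.02250935,  0.76451594, -0.41535499]), 'tvec': array([-0.36112792, -0.20993767,  1.74325902])}
spacer [(0.61, [301.0, 190.0, 344.0, 221.0], 609), (0.58, [168.0, 256.0, 238.0, 286.0], 1600), (0.55, [265.0, 178.0, 282.0, 193.0], 221)]
board [(0.88, [280.0, 162.0, 393.0, 246.0], 4652)]
top {'K': array([[429.9790564 ,   0.        , 311.45107187],
       [  0.        , 429.9790564 , 200.59165352],
       [  0.        ,   0.        ,   1.        ]]), 'rvec': array([ 2.17915436, -2.15483918,  0.10026166]), 'tvec': array([-0.13373346,  0.57899645,  1.17022105])}
spacer [(0.8, [408.0, 197.0, 464.0, 249.0], 1218), (0.78, [268.0, 198.0, 314.0, 227.0], 729), (0.68, [272.0, 272.0, 306.0, 305.0], 379)]
board [(0.79, [197.0, 155.0, 343.0, 257.0], 8543)]
```

View pics/top0.png

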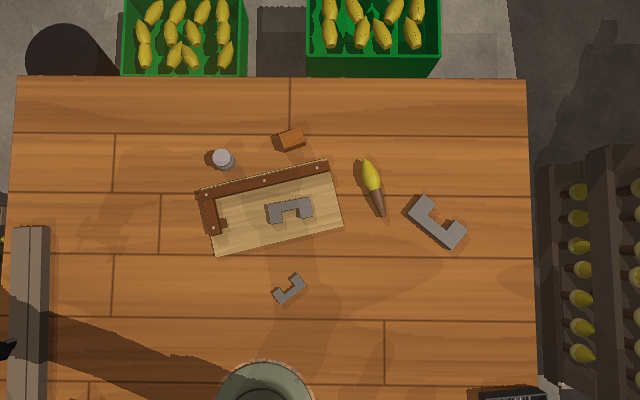

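View pics/scene0.png

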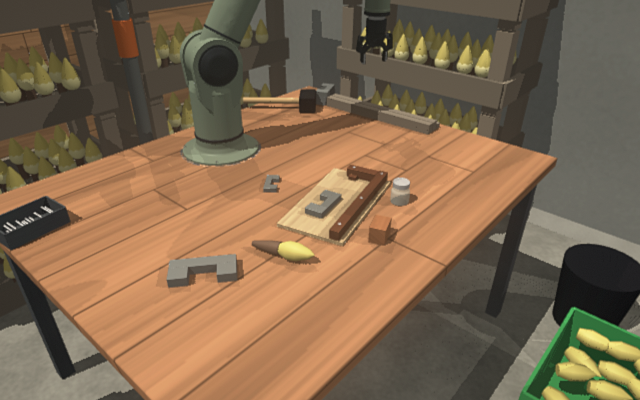

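Top view: three look-alikes – large one at (436,223) on the bench, middle one at (290,211) on the board, small one at (288,289) on the bench. The middle-sized, on the board, is meant. Rail runs along the upper edge (200,190)–(328,165), stop and keeper on the left end (210,215), jar (222,158), offcut (290,139), chicory (372,185). Confirming with a crop and coarse positions.

```bash
cat > h.py <<'E'
from workcell import *
import cv2,numpy as np
from scipy.spatial.transform import Rotation as Ro
def cam(c,s=None):
    """K, R, t world->camera"""
    p=camera_params(c)
    if "rvec" in p: return p["K"],cv2.Rodrigues(p["rvec"])[0],p["tvec"]
    T=np.eye(4);T[:3,:3]=Ro.from_euler("xyz",s["tool_rot"]).as_matrix();T[:3,3]=s["position"]
    M=np.linalg.inv(T@p["tool_from_camera"]);return p["K"],M[:3,:3],M[:3,3]
def proj(C,P):
    q=np.atleast_2d(P)@C[1].T+C[2];q=q@C[0].T;return q[:,:2]/q[:,2:]
def onplane(C,uv,z):
    uv=np.atleast_2d(uv);d=np.c_[uv,np.ones(len(uv))]@np.linalg.inv(C[0]).T@C[1];o=-C[1].T@C[2]
    return o+d*((z-o[2])/d[:,2:])
def totool(s,v):  # world vector -> tool axes in row units
    return Ro.from_euler("xyz",s["tool_rot"]).as_matrix().T@np.asarray(v)/.06
E
python3 - <<'E'
from h import *
im=cv2.imread("pics/top0.png")[140:310,190:480]
cv2.imwrite("pics/crop.png",cv2.resize(im,None,fx=2.7,fy=2.7,interpolation=cv2.INTER_CUBIC))
C=cam("top")
for n,uv,z in(("spacer",(290,211),.03),("small",(288,289),.02),("bigL",(436,223),.02),("brd corners",(214,257),.012),("",(344,226),.012),("railtop",(196,192),.042),("",(328,159),.042),("jar",(222,156),.07),("off",(290,138),.05)):print(n,onplane(C,uv,z).round(3))
s=status.observe();print(camera_params("wrist"))
T=[0.58,0.03]
print(totool(s,np.r_[0.56,0.05,.30]-s["position"]))
E
```

```text
spacer [[ 0.551 -0.068  0.03 ]]
small [[ 0.336 -0.065  0.02 ]]
bigL [[ 0.522 -0.475  0.02 ]]
brd corners [[0.421 0.143 0.012]]
 [[ 0.511 -0.219  0.012]]
railtop [[0.6   0.192 0.042]]
 [[ 0.696 -0.172  0.042]]
jar [[0.696 0.117 0.07 ]]
off [[ 0.752 -0.066  0.05 ]]
{'K': array([[309.23812507,   0.        , 316.91363898],
       [  0.        , 309.23812507, 198.71657412],
       [  0.        ,   0.        ,   1.        ]]), 'tool_from_camera': array([[-1.06854740e-03, -9.58762045e-01, -2.84208021e-01,
         7.26180134e-02],
       [ 9.99999381e-01, -1.11295196e-03, -5.24488293e-06,
        -4.86385536e-04],
       [-3.11281281e-04, -2.84207851e-01,  9.58762640e-01,
        -1.34299715e-01],
       [ 0.00000000e+00,  0.00000000e+00,  0.00000000e+00,
         1.00000000e+00]])}
[-8.18731305 -5.85785138 -1.01246432]
```

View pics/crop.png

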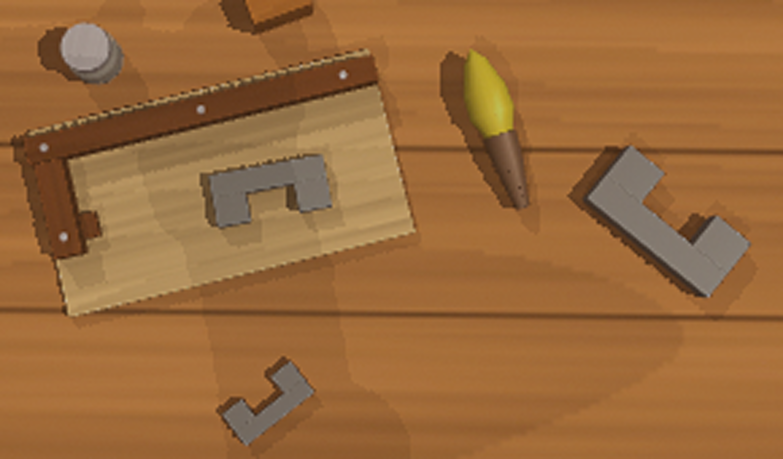

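The crop confirms it: the middle spacer sits on the board at crop (267,190), notch towards the robot, with the stop and keeper to its left. I'll move the wrist camera above the board.

```bash
python3 -m creep '[[-0.8,-0.5,-0.2,-0.4,0.25],[-1.6,-1,-0.4,-0.8,0.25],[-2.4,-1.5,-0.6,-1.2,0.25],[-3.2,-2,-0.8,-1.6,0.25],[-4,-2.5,-1,-2,0.25]]'
```

```text
clock: 0.92
position: [0.4132, 0.3347, 0.2998]
tool_rot: [3.141, 0.0, 3.004]
force: [0.6, 0.3, 0.1]
grip_width: 0.0215
finger_force: 0.0
```

```bash
python3 -m creep '[[-0.6,-0.7,0,-0.4,0.25],[-1.2,-1.4,0,-0.8,0.25],[-1.8,-2.1,0,-1.2,0.25],[-2.4,-2.7,0,-1.6,0.25],[-3,-3.4,0,-2,0.25]]' >/dev/null; python3 -m creep '[[-0.7,-0.5,0,-0.4,0.25],[-1.4,-1,0,-0.8,0.25],[-1.65,-1.05,0,-0.8,0.25],[-1.65,-1.05,0,-0.8,0.25],[-1.65,-1.05,0,-0.8,0.25]]'
python3 - <<'E'
from h import *
s=status.observe();print(s["qpos"].round(2),s["position"],s["tool_rot"]);im=grab_frame("wrist");cv2.imwrite("pics/w1.png",im)
np.save("s1.npy",s,allow_pickle=True)
for n in("spacer","board"):
  for d in silhouettes("wrist",n):
    print(n,round(d["p"],2),np.round(np.array(d["extent"])*[640,400,640,400]))
    if n=="spacer":
      c=max(cv2.findContours(d["mask"].astype(np.uint8),0,2)[0],key=cv2.contourArea);print(cv2.approxPolyDP(c,4,True)[:,0].tolist())
E
```

```text
clock: 2.17
position: [0.6684, 0.0611, 0.2993]
tool_rot: [3.141, -0.0, -2.89]
force: [-0.1, 0.1, 0.7]
grip_width: 0.0214
finger_force: 0.0
[-0.2   0.55  0.03  1.39 -0.02  1.2   1.66] [0.66844772 0.06109135 0.29928304] [ 3.14138748e+00 -3.44165888e-04 -2.88971560e+00]
spacer 0.62 [183.  16. 291.  72.]
[[185, 16], [190, 65], [288, 70], [288, 21], [261, 19], [259, 46], [220, 43], [215, 17]]
board 0.93 [125.   0. 437. 148.]
```

View pics/w1.png

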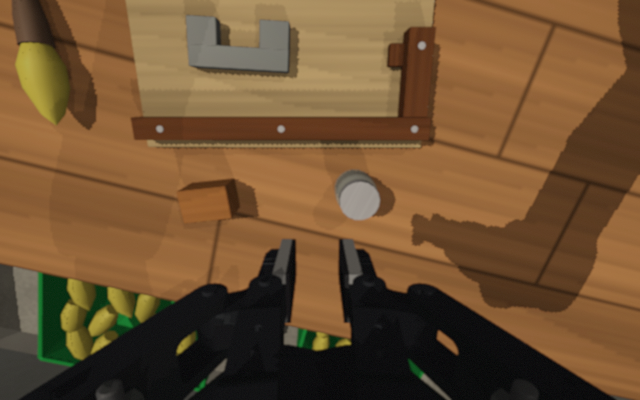

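Wrist view: the spacer at (240,45), rail along row 128, stop at (417,70), keeper at (395,55). The view is too far towards the rail, so I shift back and measure.

```bash
python3 -m creep '[[0.9,0,0,0,0.25],[1.8,0,0,0,0.25],[1.8,0,0,0,0.25],[1.8,0,0,0,0.25]]'
python3 - <<'E'
from h import *
s=status.observe();print(s["position"],s["tool_rot"]);im=grab_frame("wrist");cv2.imwrite("pics/w2.png",im)
np.save("s2.npy",s,allow_pickle=True)
for d in silhouettes("wrist","spacer"):
    print(round(d["p"],2),np.round(np.array(d["extent"])*[640,400,640,400]))
    c=max(cv2.findContours(d["mask"].astype(np.uint8),0,2)[0],key=cv2.contourArea);print(cv2.approxPolyDP(c,3,True)[:,0].tolist())
E
```

```text
clock: 2.82
position: [0.5648, 0.0342, 0.3]
tool_rot: [-3.142, 0.001, -2.89]
force: [0.7, 0.9, -0.5]
grip_width: 0.0216
finger_force: 0.0
[0.56477833 0.03415733 0.30002333] [-3.14157294e+00  1.48050567e-03 -2.88982584e+00]
0.57 [194. 110. 290. 158.]
[[196, 112], [198, 153], [290, 157], [289, 115], [265, 114], [264, 135], [252, 137], [230, 135], [226, 112]]
```

View pics/w2.png

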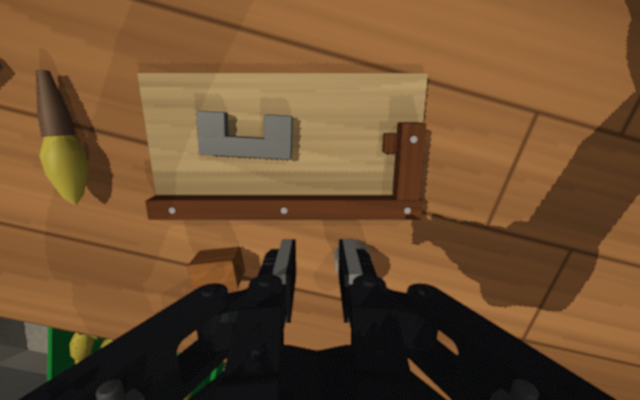

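Wrist view 2: spacer corners around (198,111)–(292,159), board -x corners at (139,73) and (427,73), rail top rows 199–219, stop (397–427,124), keeper (390,143). I'll fit poses from the corners of both wrist pictures.

```bash
cat > fit.py <<'E'
from h import *
from scipy.optimize import least_squares
L={n:np.load(f"s{n}.npy",allow_pickle=True).item() for n in(1,2)}
G={n:cv2.cvtColor(cv2.imread(f"pics/w{n}.png"),6) for n in(1,2)}
C={n:cam("wrist",L[n]) for n in(1,2)}
def sub(n,p): return cv2.cornerSubPix(G[n],np.float32(p).reshape(-1,1,2),(3,3),(-1,-1),(3,30,.01))[:,0]
def fit(obs,x0):
    obs=[(n,np.array([o[0] for o in l],float),sub(n,[o[1] for o in l])) for n,l in obs]
    def f(x,raw=0):
        c,s_=np.cos(x[3]),np.sin(x[3]);R=np.array([[c,-s_,0],[s_,c,0],[0,0,1]])
        return np.concatenate([(proj(C[n],P/1000@R.T+x[:3])-q) for n,P,q in obs])
    r=least_squares(lambda x:f(x).ravel(),x0,loss="soft_l1",f_scale=1);print(r.x.round(4));print(f(r.x).round(1).tolist());return r.x
E
cat > m.py <<'E'
from fit import *
B=fit([(2,[((-100,-185,12),(139,73)),((-100,185,12),(427,73)),((60,-185,42),(147,199)),((88,-185,42),(148,219)),((-40,150,42),(398,123)),((-40,180,42),(425,124)),((-26,132,26),(384,133)),((0,132,26),(384,153))]),
 (1,[((60,-185,42),(133,117)),((88,-185,42),(136,140)),((-40,150,42),(404,28)),((-40,180,42),(434,28)),((0,132,26),(389,66)),((-26,132,26),(389,44))])],[.56,-.01,0,.25])
S=fit([(2,[((-27.5,-60,20),(198,111)),((-27.5,-25,20),(224,111)),((2.5,-25,20),(227,136)),((2.5,25,20),(263,137)),((-27.5,25,20),(264,114)),((-27.5,60,20),(292,115)),((27.5,60,20),(292,158)),((27.5,-60,20),(199,153))]),
 (1,[((-27.5,-60,20),(187,16)),((-27.5,-25,20),(215,17)),((2.5,-25,20),(219,44)),((2.5,25,20),(259,46)),((-27.5,25,20),(261,20)),((-27.5,60,20),(288,21))])],[.55,-.07,.012,.25])
c,s_=np.cos(B[3]),np.sin(B[3]);R=np.array([[c,-s_],[s_,c]])
print("spacer in board",(R.T@(S[:2]-B[:2])*1000).round(1),S[3]-B[3]); 
np.save("BS.npy",[B,S])
E
python3 m.py
```

```text
[ 0.5627 -0.0139 -0.0053  0.251 ]
[[-0.1, 0.9], [-2.1, 0.3], [0.0, -1.4], [-0.1, -0.4], [2.5, 0.5], [2.1, 0.5], [-0.8, 0.2], [-0.1, 1.5], [0.4, -0.5], [0.1, 0.6], [3.1, -1.0], [-0.8, -1.0], [-0.2, 0.6], [-1.0, -0.9]]
[ 0.5516 -0.0665  0.0081  0.1911]
[[0.5, -0.6], [-0.8, 0.5], [0.1, -0.4], [-1.0, 0.4], [-0.3, 0.2], [0.3, 0.6], [0.2, -0.4], [0.9, 1.1], [1.1, -2.4], [0.4, -0.3], [0.5, 0.6], [-0.4, 1.7], [-2.2, -0.5], [-0.4, -0.7]]
spacer in board [-23.8 -48.1] -0.05996623019085259
```

```bash
python3 - <<'E'
from h import *
B,S=np.load("BS.npy");s=status.observe()
f=lambda P,x,y:P[:2]+[np.cos(P[3])*x-np.sin(P[3])*y,np.sin(P[3])*x+np.cos(P[3])*y]
t=f(S,-.015,0);print(t,totool(s,np.r_[t,.025]-s["position"]),totool(s,np.r_[t,.08]-s["position"]))
E
```

```text
[ 0.53688834 -0.0693174 ] [ 0.88945941 -1.55490496  4.57286355] [ 0.88890638 -1.55486649  3.65619705]
```

```bash
python3 -m creep '[[0.45,-0.8,0.2,0,0.12],[0.89,-1.55,0.6,0,0.12],[0.89,-1.55,1.6,0,0.12],[0.89,-1.55,2.5,0,0.12],[0.89,-1.55,2.9,0,0.12]]'; python3 -m creep '[[0,0,0.3,0,0.12],[0,0,0.3,0,0.12]]'
python3 - <<'E'
from h import *
s=status.observe();print(s["position"],s["tool_rot"],s["grip_width"]);im=grab_frame("wrist");cv2.imwrite("pics/w3.png",im)
cv2.imwrite("pics/w3c.png",cv2.resize(im[120:400,120:520],None,fx=2,fy=2))
E
```

```text
clock: 3.55
position: [0.5352, -0.0694, 0.1222]
tool_rot: [3.141, -0.003, -2.89]
force: [0.6, 0.0, 0.1]
grip_width: 0.0101
finger_force: 0.0
clock: 3.8
position: [0.5357, -0.0693, 0.1059]
tool_rot: [3.141, -0.002, -2.89]
force: [-0.0, -0.4, -0.1]
grip_width: 0.0103
finger_force: 0.0
[ 0.53572849 -0.06931206  0.10593197] [ 3.14091351e+00 -2.30038351e-03 -2.88983363e+00] 0.010316823856004844
```

View pics/w3c.png

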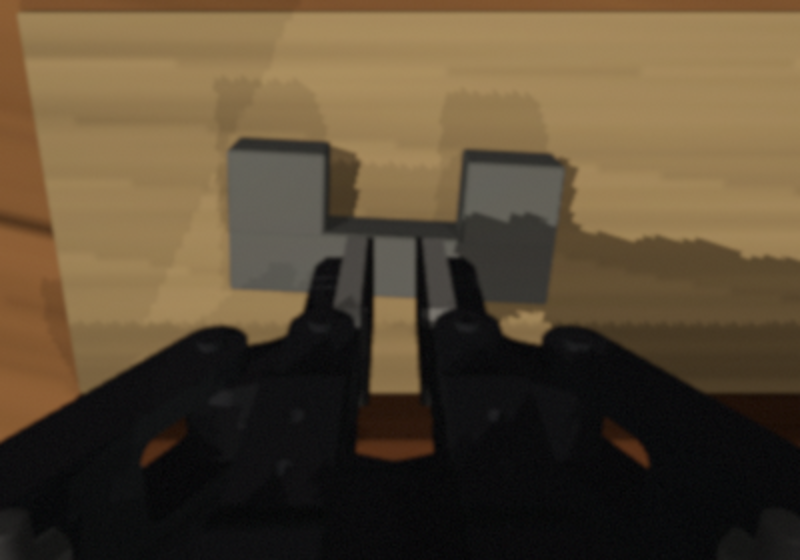

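The fingers are centred over the notch (crop notch 328–460, fingers 330–470 but nearer the camera). I'll check depth and offset numerically before lowering.

```bash
python3 - <<'E'
from h import *
B,S=np.load("BS.npy");s=status.observe();C=cam("wrist",s)
uv=np.array([(328,236),(459,239),(329,146),(463,152)])/2+120
P=onplane(C,uv,.032);c,q=np.cos(S[3]),np.sin(S[3]);R=np.array([[c,-q],[q,c]])
print(((P[:,:2]-S[:2])@R*1000).round(1),"tcp",((s["position"][:2]-S[:2])@R*1000).round(1))
print(np.arctan2(*(P[1]-P[0])[[1,0]])-np.pi/2,np.arctan2(*(P[3]-P[2])[[1,0]])-np.pi/2)
E
```

```text
[[  4.9 -23.1]
 [  3.2  24.9]
 [-29.4 -23.8]
 [-30.   23.4]] tcp [-15.7   0. ]
0.22548478037705455 0.20391195220881442
```

```bash
python3 -m creep '[[0,0,0.6,0,0.12],[0,0,1.1,0,0.12],[0,0,1.3,0,0.12],[0,0,1.3,0,0.12]]'; python3 -m creep '[[-0.06,0,0,0,0.12],[-0.12,0,0,0,0.12],[-0.18,0,0,0,0.12],[-0.24,0,0,0,0.12],[-0.3,0,0,0,0.12]]'
```

```text
clock: 4.35
position: [0.5361, -0.0696, 0.0296]
tool_rot: [-3.142, -0.0, -2.89]
force: [0.2, -0.8, 0.4]
grip_width: 0.0104
finger_force: 0.0
clock: 4.97
position: [0.5536, -0.065, 0.0294]
tool_rot: [-3.142, -0.0, -2.89]
force: [-1.7, 0.0, 0.9]
grip_width: 0.0104
finger_force: 0.6
```

```bash
python3 -m creep '[[-0.1,0,0.05,0,0.12],[-0.2,0,0.05,0,0.12],[-0.3,0,0.05,0,0.12],[-0.4,0,0.05,0,0.12],[-0.5,0,0.05,0,0.12]]';  python3 -m creep '[[-0.06,0,0,0,0.12],[-0.12,0,0,0,0.12],[-0.18,0,0,0,0.12],[-0.22,0,0,0,0.12],[-0.25,0,0,0,0.12]]'
```

```text
clock: 5.6
position: [0.5828, -0.0575, 0.0263]
tool_rot: [-3.142, -0.0, -2.89]
force: [-0.8, 0.1, -0.5]
grip_width: 0.01
finger_force: 0.3
clock: 6.22
position: [0.597, -0.0539, 0.0263]
tool_rot: [-3.142, -0.0, -2.89]
force: [-2.5, 0.3, 0.6]
grip_width: 0.0102
finger_force: 0.7
```

Not yet firm on the rail; creep on and watch the force.

```bash
python3 -m creep '[[-0.04,0,0,0,0.12],[-0.08,0,0,0,0.12],[-0.08,0,0,0,0.12]]'; python3 -c "
from h import *
s=status.observe();im=grab_frame('wrist');cv2.imwrite('pics/w4c.png',cv2.resize(im[120:400,120:520],None,fx=2,fy=2));B,S=np.load('BS.npy');d=s['position'][:2]-B[:2];c,q=np.cos(B[3]),np.sin(B[3]);print(c*d[0]+q*d[1],c*d[1]-q*d[0])"
```

```text
clock: 6.6
position: [0.5982, -0.0536, 0.0258]
tool_rot: [3.141, -0.007, -2.891]
force: [-20.8, -3.2, 13.7]
grip_width: 0.0102
finger_force: 10.4
0.024552754343857106 -0.04729004865195528
```

View pics/w4c.png

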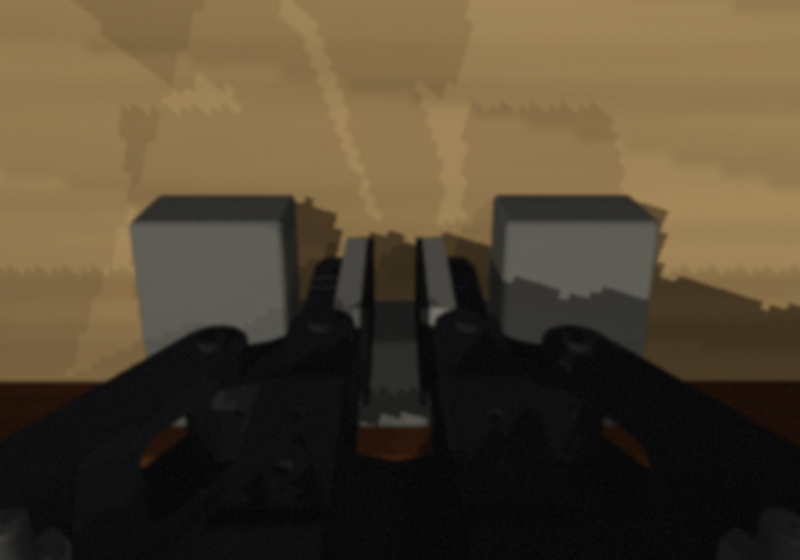

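Spacer is flat on the rail (arms level at crop rows 220, pressed with ~20 N). Ease the press a little and drag along +y.

```bash
python3 -m creep '[[0.03,0,0,0,0.12],[0.03,0.08,0,0,0.12],[0.03,0.16,0,0,0.12],[0.03,0.26,0,0,0.12],[0.03,0.36,0,0,0.12]]'
```

```text
clock: 7.28
position: [0.593, -0.0337, 0.0259]
tool_rot: [-3.141, -0.003, -2.892]
force: [-6.4, -7.8, -0.0]
grip_width: 0.0107
finger_force: 4.3
```

```bash
python3 -m creep '[[0,0.1,0,0,0.12],[0,0.2,0,0,0.12],[0,0.3,0,0,0.12],[0,0.4,0,0,0.12],[0,0.5,0,0,0.12]]'; python3 -c "
from h import *
s=status.observe();B,S=np.load('BS.npy');d=s['position'][:2]-B[:2];c,q=np.cos(B[3]),np.sin(B[3]);f=s['force'];print(c*d[0]+q*d[1],c*d[1]-q*d[0],'F',c*f[0]+q*f[1],c*f[1]-q*f[0])"
```

```text
clock: 7.9
position: [0.5855, -0.0047, 0.0259]
tool_rot: [-3.141, -0.003, -2.892]
force: [-7.1, -8.2, 0.1]
grip_width: 0.0103
finger_force: 4.3
0.02443606497989529 0.0033196434557714915 F -8.91953307325094 -6.1382357303693
```

```bash
python3 -m creep '[[0,0.1,0,0,0.12],[0,0.2,0,0,0.12],[0,0.3,0,0,0.12],[0,0.4,0,0,0.12],[0,0.5,0,0,0.12]]'; python3 -m creep '[[0,0.1,0,0,0.12],[0,0.2,0,0,0.12],[0,0.3,0,0,0.12],[0,0.4,0,0,0.12],[0,0.5,0,0,0.12]]'
```

```text
clock: 8.52
position: [0.5781, 0.0244, 0.0259]
tool_rot: [-3.141, -0.003, -2.891]
force: [-6.7, -8.4, 0.7]
grip_width: 0.0101
finger_force: 4.3
clock: 9.15
position: [0.5707, 0.0535, 0.0259]
tool_rot: [-3.141, -0.003, -2.891]
force: [-7.3, -7.7, 0.8]
grip_width: 0.0102
finger_force: 4.4
```

```bash
python3 -c "
from h import *
s=status.observe();B,S=np.load('BS.npy');d=s['position'][:2]-B[:2];c,q=np.cos(B[3]),np.sin(B[3]);f=s['force'];print(c*d[0]+q*d[1],c*d[1]-q*d[0],'F',c*f[0]+q*f[1],c*f[1]-q*f[0])"
```

```text
0.024449317808451457 0.0633209916259031 F -9.00460820027262 -5.687332064321338
```

Expect ~32 mm more until the stop.

```bash
python3 -m creep '[[0,0.09,0,0,0.12],[0,0.18,0,0,0.12],[0,0.27,0,0,0.12],[0,0.35,0,0,0.12],[0,0.42,0,0,0.12]]'; python3 -m creep '[[0,0.04,0,0,0.12],[0,0.08,0,0,0.12],[0,0.12,0,0,0.12],[0,0.16,0,0,0.12]]'; python3 -c "
from h import *
s=status.observe();B,S=np.load('BS.npy');d=s['position'][:2]-B[:2];c,q=np.cos(B[3]),np.sin(B[3]);f=s['force'];print(c*d[0]+q*d[1],c*d[1]-q*d[0],'F',c*f[0]+q*f[1],c*f[1]-q*f[0])"
```

```text
clock: 9.78
position: [0.5644, 0.0779, 0.0258]
tool_rot: [-3.14, -0.004, -2.891]
force: [-7.3, -8.6, 1.2]
grip_width: 0.0104
finger_force: 4.4
clock: 10.28
position: [0.562, 0.0871, 0.0258]
tool_rot: [-3.14, -0.004, -2.891]
force: [-5.5, -12.5, -1.0]
grip_width: 0.0104
finger_force: 7.5
0.02440606448440127 0.09808027955320857 F -8.473971048416445 -10.714997156963257
```

```bash
python3 -m creep '[[0,0.03,0,0,0.12],[0,0.06,0,0,0.12],[0,0.06,0,0,0.12]]'; python3 -c "
from h import *
s=status.observe();im=grab_frame('wrist');cv2.imwrite('pics/w5c.png',cv2.resize(im[120:400,120:520],None,fx=2,fy=2));B,S=np.load('BS.npy');d=s['position'][:2]-B[:2];c,q=np.cos(B[3]),np.sin(B[3]);f=s['force'];print(c*d[0]+q*d[1],c*d[1]-q*d[0],'F',c*f[0]+q*f[1],c*f[1]-q*f[0])"
```

```text
clock: 10.65
position: [0.5619, 0.0875, 0.0259]
tool_rot: [-3.137, -0.003, -2.894]
force: [-1.7, -24.0, -1.0]
grip_width: 0.0103
finger_force: 14.2
0.02441678175177835 0.09850585932203537 F -7.621214109336815 -22.79376308078015
```

View pics/w5c.png

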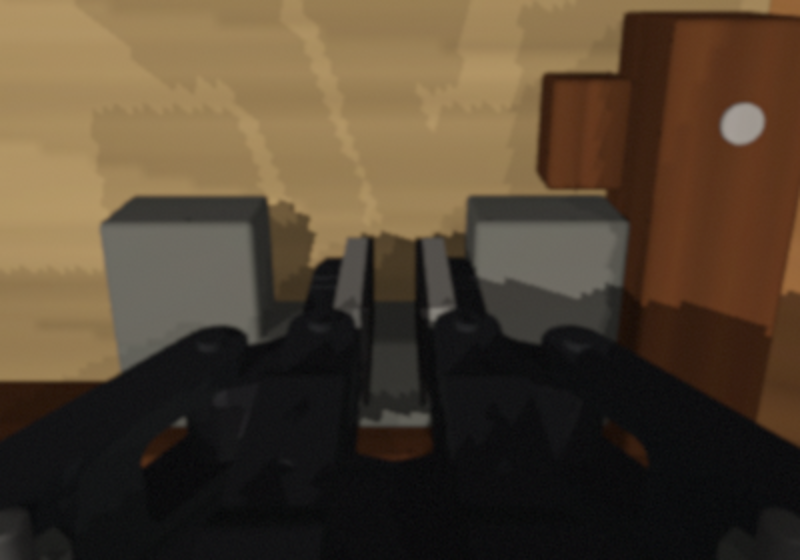

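The spacer is home: the +y arm lies between keeper and rail, its end is against the stop (crop col 625), and the force rose without motion. I'll unload along y, then x, then rise.

```bash
python3 -m creep '[[0,-0.05,0,0,0.12],[0,-0.09,0,0,0.12],[0.04,-0.1,0,0,0.12],[0.1,-0.14,0,0,0.12],[0.13,-0.16,0,0,0.12]]'; python3 -m creep '[[0,0,0,0,0.12],[0,0,-0.4,0,0.12],[0,0,-1.2,0,0.12],[0,0,-2,0,0.12],[0.3,0,-3,0,0.12]]';python3 -m creep '[[0.6,0,-0.8,0,0.12],[0.9,0,-1,0,0.12],[0.9,0,-1,0,0.12],[0.9,0,-1,0,0.12]]'; python3 - <<'E'
from h import *
s=status.observe();im=grab_frame("wrist");cv2.imwrite("pics/w6c.png",cv2.resize(im[60:340,140:540],None,fx=2,fy=2))
E
```

```text
clock: 11.32
position: [0.5574, 0.0806, 0.0264]
tool_rot: [-3.141, 0.0, -2.89]
force: [0.0, 0.3, -0.7]
grip_width: 0.0104
finger_force: 0.0
clock: 11.95
position: [0.54, 0.0767, 0.2073]
tool_rot: [3.142, -0.0, -2.89]
force: [0.7, 0.2, 0.7]
grip_width: 0.0096
finger_force: 0.0
clock: 12.45
position: [0.4881, 0.0633, 0.2657]
tool_rot: [-3.142, -0.0, -2.89]
force: [-0.7, -0.6, 0.0]
grip_width: 0.0101
finger_force: 0.0
```

View pics/w6c.png

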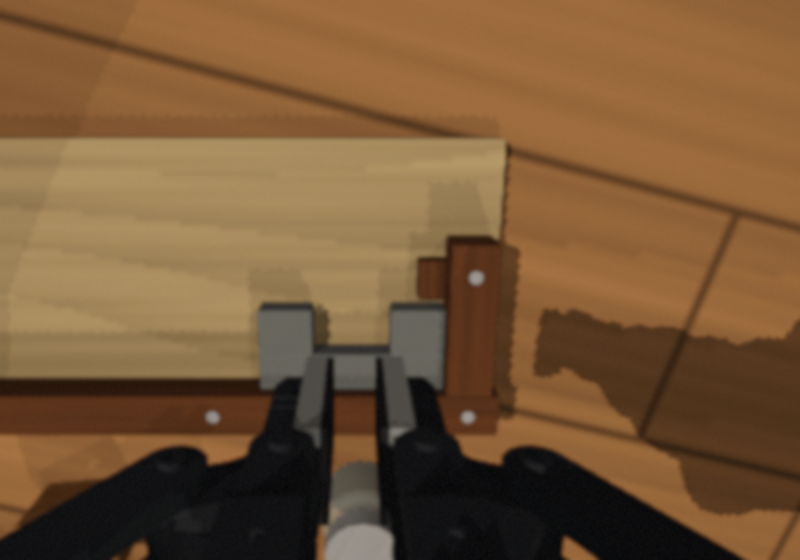

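The spacer sits square in the corner, its end on the stop (crop col 445) and its long side on the rail (row 390). The fingers are clear and the bystanders undisturbed.

```bash
python3 -c "
from workcell import bot
print(bot.job_done())"
```

```text
the job is handed in; nothing more can be done
None
```

The job is handed in at about 12.5 s of the 48 s: in the last picture the middle-sized spacer sits square in the corner pocket, against the rail and the end stop, with the fingers clear; no verdict was returned.

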